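Open the spring-lid bit box

TASK

Open the wider of the two spring-lid boxes so that the bits in it can be reached: press down the release tab on its front with a fingertip so that the lid springs up by itself, then push the lid fully open, back against its stop, and move clear so that it stays open. Grasp and lift nothing, leave the narrower box shut, and leave the things standing around where they are.

Things in the scene. Friction and masses are not known exactly. Their poses are not given: they have to be found in the camera images.
- wide_box: Box to open: the WIDER of two low grey bench boxes with spring lids, 80 mm front to back (its x), 140 mm wide (its y) plus 12 mm foot flanges, 63 mm high shut; fixed. Steel walls 4 mm, 55 mm high; bits lie in it up to 38 mm above the bench. Origin: centre of its underside, on the bench; x from front (tab side, roughly to the robot) to back (hinge side), z up.
- wide_tab (a joint): Release tab of the wider box, a rocker, rad: 0 at rest, grows as its pad is pressed down, stop 0.32. Its hook (26 mm wide, top 70 mm above the bench, just in front of the lid) swings forward off the lid's edge at about 0.15. Pivot 6 mm before the front wall, 40 mm above the bench. Springs back when let go.
- wide_tab_press (a point): Press point on top of the tab's pad, on its centre line, 40 mm before the front wall, 45 mm above the bench at rest; moves with the tab. The pad is flat, 36 mm wide, from 12 to 54 mm before the wall. Here it takes 4 N to start, 7 to 8 N and 5 to 6 mm down to release the lid, 11 N and 10 mm down at the stop.
- wide_lid (a joint): Lid of the wider box, rad: 0 shut, grows as it opens, stop (fully open, 22 degrees past upright) 1.95. Once released, a spring pin lifts it in half a second to about 0.97, where it rests. From there it swings free (0.07 kg, hinge slightly stiff and damped, 1 to 3 N at the edge): left below 1.25 it falls back onto the pin, left from 1.35 to 1.8 it stays there.
- wide_lid_edge (a point): Middle of the lower front edge of the wider box's lid, 84 mm from the hinge axis; moves with the lid: 56 mm above the bench when shut, about 126 mm when sprung up. The lid is a flat plate 7 mm thick, as wide as the box.
- wide_lid_hinge (a point): Middle of the wider box's hinge axis, at the top of its back wall: 42 mm behind the box's centre, 57 mm above the bench; the axis runs along the box's y.
- narrow_box: The other box, to be left shut: same make, 80 mm front to back, 85 mm wide plus flanges, 63 mm high, same tab in front; fixed. Origin and axes as for the wider one. Either box may stand on the left.
- narrow_lid (a joint): Lid of the narrower box, rad, 0 shut.
- jar_3: Bystander, loose: glass jar with screw lid, 67 mm across, 97 mm tall, standing between the boxes. Origin: centre of its underside.
- nut_1: Bystander, loose: hexagon steel nut, 28x32x13 mm, lying between the boxes, nearer the robot. Origin: centre of its underside.
- screwdriver_10: Bystander, loose: screwdriver, 27x222x29 mm, lying at the left front. Origin: centre of its underside.
- wood_block: Bystander, loose: wooden block, 60x120x34 mm, at the left. Origin: centre of its underside.
- orange_case: Bystander, loose: long flat plastic case, 72x215x35 mm, at the right. Origin: centre of its underside.
- pliers: Bystander, loose: pliers, 53x170x16 mm, lying at the right front. Origin: centre of its underside.
Things that resemble listed ones, but are neither listed nor needed, are in the scene too. What is shaped like the narrow_box but yellow is not meant.

How it is judged:
On the way, in this order (a step that is already met when the one before it is completed fails the run):
1. the tab of the wider box is pressed down by a finger (value of joint wide_tab above 0.12 rad and contact force between the fingers and wide_tab above 0.5 N).
2. its lid has sprung up by itself and nothing of the robot touches the lid (value of joint wide_lid between 0.6 and 1.15 rad and contact force between each of the arm, the fingers and wide_lid below 0.5 N), for 0.1 s.
At the end, for the whole second after the job is handed in: The wider box's lid is at rest at its stop (opened beyond 1.82 of 1.95 rad), its tab has sprung back (under 0.05 rad), the narrower box is shut (under 0.08 rad) and every bystander is within 30 mm of where it stood (value of joint wide_lid above 1.82 rad and velocity of joint wide_lid between -0.05 and 0.05 rad/s and value of joint wide_tab below 0.05 rad and value of joint narrow_lid below 0.08 rad and distance of each of jar_3, nut_1, screwdriver_10, wood_block, orange_case, pliers from where it was at the start of the episode below 0.03 m); the robot touches nothing.
It fails at once if the narrower box is opened (value of joint narrow_lid above 0.08 rad).
It fails at once if a bystander is lifted, carried or pushed more than 30 mm (distance of any of jar_3, nut_1, screwdriver_10, wood_block, orange_case, pliers from where it was at the start of the episode above 0.03 m).
It also fails if it takes over 40 s, if anything falls off the work surface, if the arm or the gripper's body presses on something with over 40 N, if the wrist force passes 120 N, or if a joint passes its speed limit or range.

ROBOT

A 6-joint arm with a two-finger parallel gripper is mounted at the origin on a cart in front of the work surface, level with it; the furniture and walls round the work are solid. World frame = base frame: x ahead of the robot, y to its left, z up, the work surface at z = 0. Lengths are in m, angles in rad, forces in N, time in s.
With the tool pointing down it reaches from about 0.3 to 0.875 m from the base axis. Payload 6.4 kg.
Tool frame: the origin (TCP) lies on the centre line of the jaws, within the pads' length; the fingertips stand 25 mm ahead of it and the grasp point (between the pads) lies 6 mm ahead of it; z points along the fingers, y is the line along which they close (so a half turn about z gives the same grasp; the last joint's range is limited). The gripper opens to 88 mm and grips with 3 to 60 N. Pads are 18 mm wide; open, the fingers measure 123 mm over their backs; the gripper's body (75 mm by 187 mm) begins 45 mm behind the grasp point.
Start: joints at [0.985, 0.181, 1.607, -0, 1.354, -0.206], TCP at [0.213, 0.534, 0.264] pointing down, gripper open.
Joint ranges: [-2.99, 2.99], [-0.89, 2.07], [0.3, 2.58], [-1.14, 4.28], [0, 2.63], [-3.12, 3.12]. Speed limits (rad/s): [2.57, 2.57, 3.01, 3.14, 3.14, 3.14].

INTERFACE

Orientations are given as a unit quaternion [x, y, z, w].
In Python, from cell import monitor, optics, robot gives the robot as it stands. The module is installed in compiled form; this text tells all that it offers.
- The arm moves only by the shell command python3 -m pendant 'ROWS' [FORCE]. ROWS is JSON, a list of rows, each a list of 3 entries, a list of its own where there are three numbers: the closure, from -1 (fully open) to 1 (shut), then the shift along the tool's x, y, z in m, then the turn about the tool's z in rad. A call has 1 to 12 rows; each row shifts and turns the commanded pose from where the row before left it, along the tool's axes as they then stand; what a row does not reach is not made up. A row lasts 1/12 s, in which the tool goes at most 41.7 mm and 7.16 degrees, less where a joint would pass 70% of its speed; a pose out of reach is approached as far as the arm can. A call is refused whole if a number of a shift passes 0.0417 or a number of a turn 0.125, either way. A call with a gripper value outside its range is refused whole. The fingers move at their own pace and stop on an object; FORCE is the grip in N (left out, the last holds). Time passes only in rows, so rows that do not move let the fingers close. It gives the time, the measured TCP pose, the force, the opening and the grip force at its end, in the units of the state.
- monitor.get_obs(): the state, without advancing time (a new reading comes with each control period).
- optics.read_camera(name): name is "side" or "top" or "wrist"; returns a dict with "pixels" (384x512x3 uint8, blue, green, red), "fx", "fy", "cx", "cy" (pixels), "T" (4x4, takes a point from camera to world coordinates); the wrist camera has in their place "tool_from_camera" (4x4, takes a point from camera to tool coordinates, whose origin is the TCP and whose axes are the flange's). Camera axes: x right, y down, z forward; pixel columns grow to the right and rows downward; lengths in m; the calibration is good to about 2 mm. A picture is of the moment at which its call begins: read the wrist's pose just before it. There is no depth.
- robot.hand_in(): hands the job in; it is judged then, once.
The state is a dict: "t": time; "q": joint angles; "qd": joint speeds; "joint_torque": joint torques, N m; "ee_pos": TCP position; "tcp_rot": TCP orientation; "force": force on the tool from outside, world axes, zero at the start; "ft_torque": the same for the moment, N m; "gripper_width": finger opening in m; "gripper_force": force on a finger pad.
Only numpy, scipy, OpenCV 4.12 (cv2) and the standard library are available. Lean on these libraries where they do the work, as an engineer would, in place of code of your own. Each camera call takes 0.05 s, during which the arm holds its last target. There are 200 camera calls.

## Working session

There is one attempt and no reset: what is moved stays moved. The work goes in short steps, Python scripts to look and compute and a shell command to move; the robot and the scene stay as the last step left them, time stands still between calls to the robot, and variables do not carry over. Pictures are saved under pics/ and viewed, at most 10 in all, crops included, and the job is handed in when it is done.

```bash
mkdir -p pics
python3 - <<'E'
from cell import monitor, optics, robot
import cv2,pickle,numpy as np
np.set_printoptions(precision=4,suppress=True)
o=monitor.get_obs(); print(o)
d={}
for n in("top","side"):
    c=optics.read_camera(n); d[n]=c; cv2.imwrite(f"pics/{n}0.png",c["pixels"]); print(n,c["fx"],c["fy"],c["cx"],c["cy"],c["T"])
pickle.dump(d,open("cams.pkl","wb"))
E
```

```text
{'t': 0.0, 'q': array([ 0.9847,  0.1815,  1.608 , -0.    ,  1.3538, -0.2063]), 'qd': array([ 0.0006, -0.0003,  0.0002,  0.0002, -0.0012, -0.0015]), 'joint_torque': array([ -0.0009, -43.3859, -34.1855,   0.0704,   0.0384,  -0.0001]), 'ee_pos': array([0.2129, 0.5336, 0.2629]), 'tcp_rot': array([ 0.1888,  0.982 , -0.0008, -0.0003]), 'force': array([-0.5712,  0.1197,  0.1013]), 'ft_torque': array([-0.0403, -0.0007,  0.0025]), 'gripper_force': 0.0, 'gripper_width': 0.08801150028345132}
top 347.0841789902781 347.0841789902781 257.3869961625726 194.76915122047586 [[-0.0029 -0.9993  0.0368  0.429 ]
 [-0.9998  0.0035  0.0182 -0.1182]
 [-0.0183 -0.0367 -0.9992  1.2955]
 [ 0.      0.      0.      1.    ]]
side 373.1361170163868 373.1361170163868 254.8987954368456 194.05946504012576 [[ 0.9827 -0.1458  0.1138  0.3055]
 [-0.185  -0.7712  0.6091 -1.0984]
 [-0.001  -0.6196 -0.7849  1.3482]
 [ 0.      0.      0.      1.    ]]
```

View pics/top0.png

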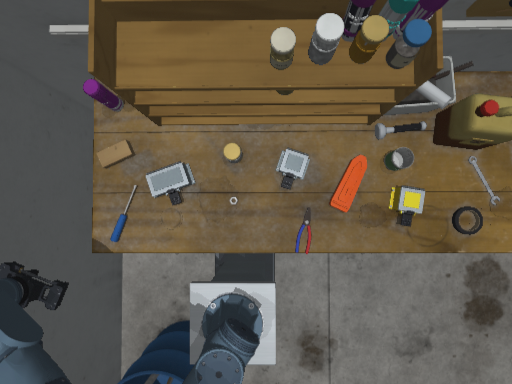

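View pics/side0.png

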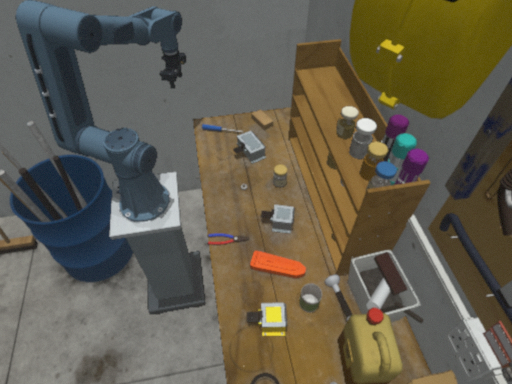

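Top view: three boxes: grey at (169,180), which is the widest, grey at (293,165), narrower, and yellow-marked at (408,200), the decoy. The wide one at (169,180), tab at (176,197), fits the description. Next is one enlarged crop to confirm.

Run:
```python
import cv2,pickle,numpy as np
d=pickle.load(open("cams.pkl","rb"))
a=cv2.resize(d["top"]["pixels"][150:214,135:205],None,fx=8,fy=8,interpolation=cv2.INTER_CUBIC)
cv2.imwrite("pics/crop1.png",a)
```

```text
(no output)
```

View pics/crop1.png

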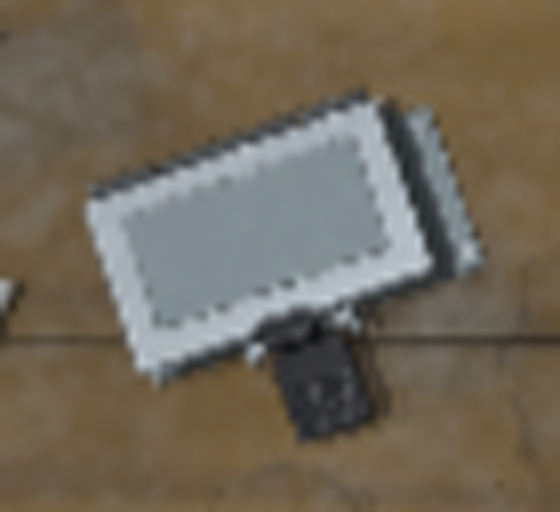

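```bash
cat > h.py <<'E'
import numpy as np
def ray(c,u,v,z,T=None):
    T=c["T"] if T is None else T
    r=T[:3,:3]@np.array([(u-c["cx"])/c["fx"],(v-c["cy"])/c["fy"],1]); o=T[:3,3]
    return o+r*(z-o[2])/r[2]
E
python3 - <<'E'
import pickle,numpy as np
from h import ray
from scipy.spatial.transform import Rotation as R
np.set_printoptions(precision=4,suppress=True)
c=pickle.load(open("cams.pkl","rb"))["top"]
P=lambda x,y,z:ray(c,135+(x+.5)/8-.5,150+(y+.5)/8-.5,z)[:2]
bl,br,fr,fl=[P(*p,.063) for p in((88,203),(375,100),(435,262),(150,378))]
print(np.linalg.norm(bl-br),np.linalg.norm(fl-fr),np.linalg.norm(bl-fl),np.linalg.norm(br-fr))
ey=(bl-br+fl-fr); ey/=np.linalg.norm(ey); ex=np.array([ey[1],-ey[0]]); C=(bl+br+fl+fr)/4
print("C",C,"yaw",np.degrees(np.arctan2(ex[1],ex[0])))
tf=(P(300,440,.045)+P(375,415,.045))/2
print("tab front mid in box",(tf-C)@ex,(tf-C)@ey)
pr=C-.080*ex; print("press",pr)
from cell import monitor
o=monitor.get_obs();M=R.from_quat(o["tcp_rot"]).as_matrix();print(M)
E
```

```text
0.13667303154724172 0.13749631590390543 0.08354249637534612 0.07771578654979458
C [0.5319 0.2264] yaw 20.72752494573081
tab front mid in box -0.09066326366315074 0.0023411243570495167
press [0.4571 0.1981]
[[-0.9287  0.3708 -0.0008]
 [ 0.3708  0.9287 -0.0013]
 [ 0.0003 -0.0015 -1.    ]]
```

```bash
python3 -m pendant '[[1,[-0.015,-0.010,0],0],[1,[-0.030,-0.019,0],0],[1,[-0.030,-0.019,0],0],[1,[-0.030,-0.019,0],0],[1,[-0.030,-0.019,0],0],[1,[-0.030,-0.019,0],0],[1,[-0.030,-0.019,0],0],[1,[-0.030,-0.019,0],0],[1,[-0.030,-0.019,0],0],[1,[-0.030,-0.019,0],0],[1,[-0.030,-0.019,0],0],[1,[-0.020,-0.012,0],0]]' 10
python3 -m pendant '[[1,[0,0,0],-0.12],[1,[0,0,0],-0.12],[1,[0,0,0],-0.12],[1,[0,0,0],-0.12],[1,[0,0,0],-0.12],[1,[0,0,0],-0.12],[1,[0,0,0],-0.022],[1,[0,0,0],0]]'
python3 - <<'E'
from cell import monitor, optics
import cv2,pickle,numpy as np
o=monitor.get_obs(); c=optics.read_camera("wrist"); pickle.dump((o,c),open("w1.pkl","wb")); cv2.imwrite("pics/w1.png",c["pixels"])
print(o["t"],o["q"],o["ee_pos"],o["tcp_rot"],o["gripper_width"],c["tool_from_camera"],c["fx"])
E
```

```text
t: 1.1
ee_pos: [0.4469, 0.2104, 0.2635]
tcp_rot: [0.19, 0.982, -0.0, 0.0]
force: [0.0, 0.7, -0.3]
gripper_width: 0.0104
gripper_force: 0.0
t: 1.77
ee_pos: [0.4455, 0.2129, 0.2634]
tcp_rot: [-0.179, 0.984, -0.0, -0.0]
force: [0.1, -0.5, 0.0]
gripper_width: 0.0007
gripper_force: 0.0
1.7667 [ 2.04937633e-01 -2.99700065e-03  1.80614467e+00  8.34383699e-06
  1.33900243e+00 -1.72622544e+00] [0.44550548 0.21292106 0.26344964] [-1.79209030e-01  9.83810981e-01 -2.84009693e-06 -2.78740238e-04] 0.0006823909692302303 [[ 2.35299563e-04 -9.64871165e-01 -2.62723390e-01  6.87570353e-02]
 [ 9.99999878e-01  1.13218483e-04  4.79813712e-04  1.74718079e-04]
 [-4.33213272e-04 -2.62723471e-01  9.64871074e-01 -1.22042053e-01]
 [ 0.00000000e+00  0.00000000e+00  0.00000000e+00  1.00000000e+00]] 293.7280366203032
```

View pics/w1.png

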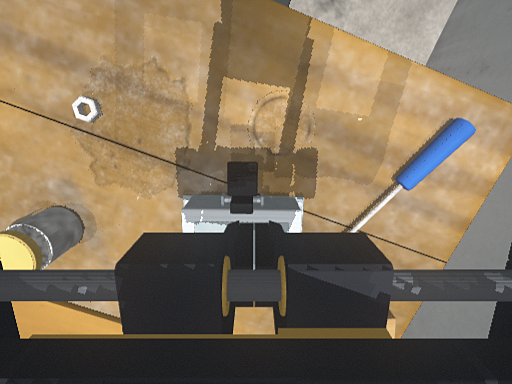

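Wrist view: the tab pad spans cols 228–258 with its outer edge at row 162. The hook is at (241,205) and the box's front edge at rows 197–222, cols 182–303. The gripper hides the rest.

Run:
```python
import pickle,numpy as np,cv2
from h import ray
from scipy.spatial.transform import Rotation as R
np.set_printoptions(precision=4,suppress=True)
o,c=pickle.load(open("w1.pkl","rb"))
W=np.eye(4);W[:3,:3]=R.from_quat(o["tcp_rot"]).as_matrix();W[:3,3]=o["ee_pos"]
T=W@c["tool_from_camera"]
t=lambda u,v,z:(W[:3,:3].T@(ray(c,u,v,z,T)-W[:3,3]))
for p in((229,162,.045),(257,162,.045),(232,212,.07),(253,212,.07),(232,197,.07),(182,205,.063),(303,205,.063),(182,197,.063),(303,197,.063)): print(p,t(*p))
print(W[:3,:3])
cv2.imwrite("pics/w1c.png",cv2.resize(c["pixels"][145:245,165:325],None,fx=5,fy=5,interpolation=cv2.INTER_CUBIC))
```

```text
(229, 162, 0.045) [ 0.0087 -0.0285  0.2185]
(257, 162, 0.045) [0.0087 0.0043 0.2185]
(232, 212, 0.07) [-0.0444 -0.0243  0.1934]
(253, 212, 0.07) [-0.0444 -0.0004  0.1934]
(232, 197, 0.07) [-0.0266 -0.0239  0.1934]
(182, 205, 0.063) [-0.0383 -0.0824  0.2004]
(303, 205, 0.063) [-0.0383  0.0574  0.2004]
(182, 197, 0.063) [-0.0287 -0.0818  0.2004]
(303, 197, 0.063) [-0.0287  0.0569  0.2004]
[[-0.9358 -0.3526 -0.0005]
 [-0.3526  0.9358 -0.0001]
 [ 0.0005  0.0001 -1.    ]]
```

View pics/w1c.png

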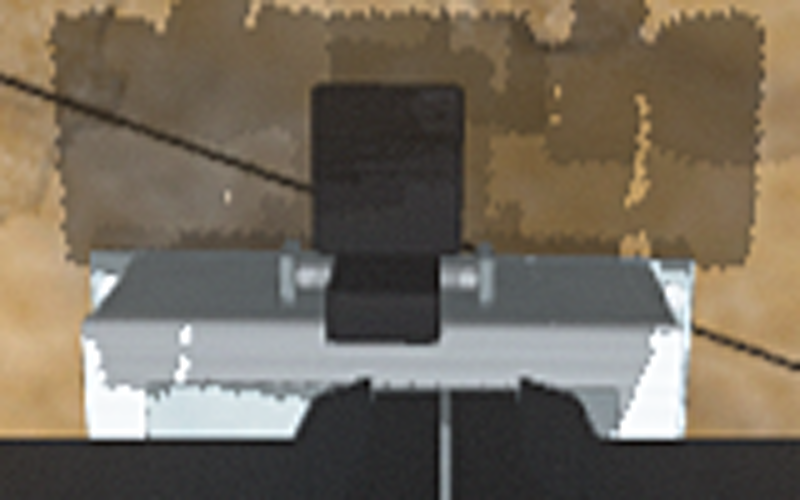

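The crop confirms the wide grey box: its front spans about 137 mm, the pad is centred at tool y = -0.012, and its outer edge is at tool x = +0.009. I'll shift (-3, -12) mm and descend.

```bash
python3 -m pendant '[[1,[-0.003,-0.012,0.015],0],[1,[0,0,0.030],0],[1,[0,0,0.030],0],[1,[0,0,0.030],0],[1,[0,0,0.030],0],[1,[0,0,0.030],0],[1,[0,0,0.020],0],[1,[0,0,0],0],[1,[0,0,0],0]]'
python3 - <<'E'
from cell import monitor, optics
import cv2
o=monitor.get_obs(); print(o["ee_pos"],o["force"])
a=optics.read_camera("wrist")["pixels"][130:290,150:350]; b=optics.read_camera("side")["pixels"][100:190,200:312]
cv2.imwrite("pics/w2.png",cv2.hconcat([cv2.resize(a,(400,320)),cv2.resize(b,(398,320))]))
E
```

```text
t: 2.57
ee_pos: [0.4519, 0.2027, 0.078]
tcp_rot: [-0.179, 0.984, 0.0, -0.001]
force: [0.2, -0.8, 1.1]
gripper_width: 0.0002
gripper_force: 0.0
[0.45192983 0.20266668 0.07802212] [ 0.24856327 -0.82959398  1.05683638]
```

View pics/w2.png

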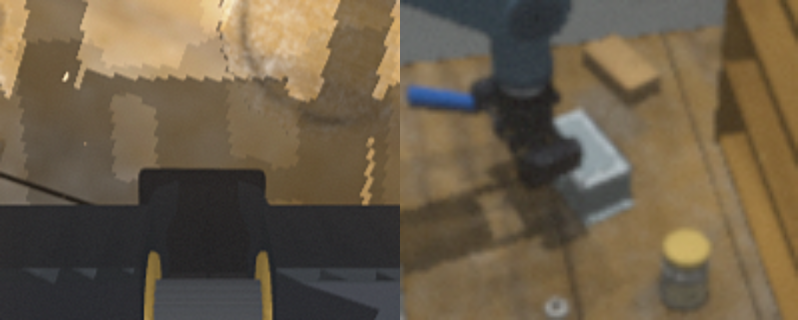

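The left half shows the pad centred under the fingers (crop cols 138–266 against fingers at about 208). The right half shows the lid still shut. Pressing next.

```bash
python3 -m pendant '[[1,[0,0,0.004],0],[1,[0,0,0.004],0],[1,[0,0,0.002],0],[1,[0,0,0.002],0],[1,[0,0,0.002],0]]'; python3 -m pendant '[[1,[0,0,0.002],0],[1,[0,0,0.001],0],[1,[0,0,0],0]]'
```

```text
t: 3.08
ee_pos: [0.4533, 0.2029, 0.0655]
tcp_rot: [-0.18, 0.984, -0.0, 0.001]
force: [-2.4, -1.4, 7.7]
gripper_width: 0.0005
gripper_force: 4.0
t: 3.33
ee_pos: [0.4534, 0.2029, 0.0627]
tcp_rot: [-0.18, 0.984, -0.0, 0.001]
force: [-2.8, -0.6, 8.7]
gripper_width: 0.0011
gripper_force: 4.8
```

```bash
python3 -m pendant '[[1,[0,0,0.001],0],[1,[0,0,0],0],[1,[0,0,0],0],[1,[0,0,0],0],[1,[0,0,0],0],[1,[0,0,0],0],[1,[0,0,0],0]]'
python3 -m pendant '[[1,[0,0,-0.010],0],[1,[0.01,0,-0.020],0],[1,[0.01,0,-0.030],0],[1,[0,0,0],0],[1,[0,0,0],0]]'
python3 - <<'E'
from cell import monitor, optics
import cv2
o=monitor.get_obs(); print(o["ee_pos"],o["force"])
a=optics.read_camera("top")["pixels"][120:230,130:260]; b=optics.read_camera("side")["pixels"][90:190,200:325]
cv2.imwrite("pics/s3.png",cv2.hconcat([cv2.resize(a,(400,320)),cv2.resize(b,(400,320))]))
E
```

```text
t: 3.92
ee_pos: [0.4535, 0.2029, 0.0619]
tcp_rot: [-0.18, 0.984, -0.0, 0.001]
force: [-1.9, -0.4, 8.4]
gripper_width: 0.0001
gripper_force: 5.0
t: 4.33
ee_pos: [0.4351, 0.1959, 0.1224]
tcp_rot: [-0.18, 0.984, -0.0, 0.002]
force: [0.5, -0.4, 0.4]
gripper_width: 0.0008
gripper_force: 0.0
[0.43513737 0.19592966 0.12238546] [ 0.5199822  -0.36757711  0.37590316]
```

View pics/s3.png

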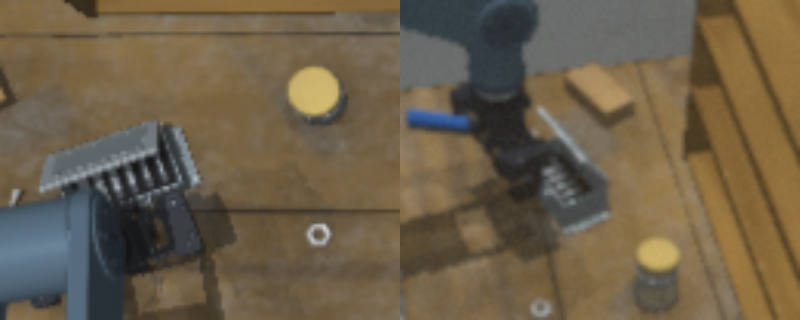

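The lid has sprung up (in both halves it stands partly open) and the tab is free. Now I'll raise slightly and push the lid's edge back.

```bash
python3 -m pendant '[[1,[-0.01,0,-0.008],0],[1,[-0.022,0,0],0],[1,[-0.022,0,0],0],[1,[-0.016,0,0],0],[1,[-0.008,0,0],0],[1,[-0.007,0,0],0],[1,[-0.007,0,0],0],[1,[-0.007,0,0],0],[1,[-0.007,0,0],0]]'
python3 -m pendant '[[1,[-0.007,0,0],0],[1,[-0.007,0,0],0],[1,[-0.007,0,0],0],[1,[-0.006,0,0],0],[1,[-0.006,0,0],0],[1,[0,0,0],0]]'
```

```text
t: 5.18
ee_pos: [0.533, 0.2333, 0.1283]
tcp_rot: [-0.18, 0.984, -0.0, -0.001]
force: [-0.3, -0.0, 1.3]
gripper_width: 0.0006
gripper_force: 0.3
t: 5.68
ee_pos: [0.5652, 0.2453, 0.1289]
tcp_rot: [-0.18, 0.984, 0.0, 0.001]
force: [0.4, -0.5, 0.5]
gripper_width: 0.0005
gripper_force: 0.0
```

```bash
python3 -m pendant '[[1,[-0.005,0,0],0],[1,[-0.004,0,0],0],[1,[-0.003,0,0],0],[1,[0,0,0],0]]'; python3 -m pendant '[[1,[-0.003,0,0],0],[1,[-0.002,0,0],0],[1,[0,0,0],0]]'
```

```text
t: 6.02
ee_pos: [0.5759, 0.2494, 0.1288]
tcp_rot: [-0.18, 0.984, 0.0, 0.0]
force: [0.1, 0.3, -0.1]
gripper_width: 0.0007
gripper_force: 0.0
t: 6.27
ee_pos: [0.5772, 0.25, 0.1283]
tcp_rot: [-0.18, 0.984, -0.001, -0.004]
force: [-11.4, -5.7, 8.6]
gripper_width: 0.0005
gripper_force: 7.5
```

The stop is reached: contact force jumped to about 13 N. Backing clear next.

```bash
python3 -m pendant '[[1,[0.005,0,0],0],[1,[0.020,0,0],0],[1,[0.025,0,-0.01],0],[1,[0.03,0,-0.02],0],[1,[0.03,0,-0.03],0],[1,[0.03,0,-0.03],0],[1,[0.03,0,-0.03],0],[1,[0.03,0,-0.02],0],[1,[0.03,0,0],0],[1,[0,0,0],0],[1,[0,0,0],0],[1,[0,0,0],0]]'
python3 - <<'E'
from cell import monitor, optics
import cv2
o=monitor.get_obs(); print(o["ee_pos"],o["force"])
a=optics.read_camera("top")["pixels"][120:230,130:260]; b=optics.read_camera("side")["pixels"][90:190,200:325]
cv2.imwrite("pics/s4.png",cv2.hconcat([cv2.resize(a,(400,320)),cv2.resize(b,(400,320))]))
E
```

```text
t: 7.27
ee_pos: [0.367, 0.1702, 0.2674]
tcp_rot: [-0.18, 0.984, 0.0, 0.001]
force: [0.8, 0.1, 0.6]
gripper_width: 0.0005
gripper_force: 0.0
[0.3670216  0.17018893 0.26738253] [0.81042018 0.06525039 0.60669551]
```

View pics/s4.png

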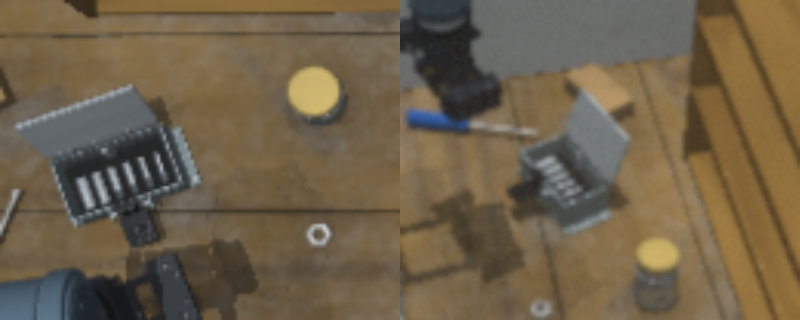

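Run:
```python
import pickle,numpy as np
from h import ray
c=pickle.load(open("cams.pkl","rb"))["top"]
ex=np.array([.9354,.3535]); pr=np.array([.4534,.2029])  # press: box x=-0.082
f=lambda u,v,z:(ray(c,130+u/3.077,120+v/2.909,z)[:2]-pr)@ex-.082
for z in(.133,.139): print("lid edge box x",f(18,127,z),f(130,87,z))
print("front top wall",f(75,222,.055),f(198,182,.0))
for q in(1.95,1.82,1.75): print(q,.042-.084*np.cos(q), .042-.084*np.cos(q)+.007*np.sin(q))
```

```text
lid edge box x 0.07448099917126762 0.07391562777064344
lid edge box x 0.07296969141748545 0.0724072380239008
front top wall -0.04061869890772977 -0.038114222284857925
1.95 0.0730951898335081 0.07959790783853518
1.82 0.06271711403738206 0.06950087793954525
1.75 0.05697266867455734 0.06386057030267489
```

```bash
python3 -c "
from cell import robot
print(robot.hand_in())"
```

```text
the job is handed in; nothing more can be done
None
```

I opened the wider box: pressing the tab made its lid spring up, and I pushed the lid back until the force jumped at its stop. The last pictures show it staying open with the arm clear. Nothing in view had moved, and I handed the job in. No verdict came back.

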